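# Nest the matching travel cups, tray the odd one

### The job

Stack the stepped steel cups that match, by nesting the two loose ones one after the other (either order) into the stepped cup already on the cork coaster, so that they sit fully down in one straight stack, still on the coaster. The plain straight-sided steel cup will not nest: stand it upright in the shallow white tray instead. Lower the cups into place rather than dropping them, and do not disturb the mask, the whistle or the dry case.

Things in the scene. Friction and masses are not known exactly. Their poses are not given: they have to be found in the camera images.
- cup_base: Stepped steel travel cup on the coaster, mouth up, 105 mm tall, 110-220 g. Tapered foot 45 mm diameter at the bottom, 55 at 48 mm up; shoulder to 64 at 52 mm up; upper part 64 to 66 at the rim. Wall 3 mm, mouth 60 mm inside. A matching foot enters the mouth until its shoulder rests on this rim: each nested cup stands 55 mm above the one below. Origin: centre of underside, z up the axis
- cup_a: Loose stepped stainless cup standing mouth up on the counter, same shape, size and weight range as cup_base; origin at the centre of its underside, z up along its axis. It can be gripped across the 66 mm upper part, from above
- cup_b: Second loose stepped stainless cup standing mouth up on the counter, same as cup_a; origin at the centre of its underside, z up along its axis
- cup_straight: The odd cup: plain straight-sided stainless cup standing mouth up on the counter, 105 mm tall like the others, 66 mm diameter at the rim but 65 mm at the bottom, too wide to enter the 60 mm mouths; wall 3 mm, about 120 to 240 g. Origin: centre of the underside, z up along its axis
- coaster: Fixed round cork coaster, 100 mm diameter, 8 mm thick, on the counter; origin at the centre of its underside. cup_base stands on it
- tray_in (a point): Centre of the inner floor of the fixed shallow white plastic tray, 140 mm (its x) by 150 mm (its y) outside, 22 mm high, 5 mm walls and floor, turned up to 0.3 rad; axes are the tray's, z up. The floor lies 5 mm above the counter
- mask: Bystander: pink diving mask lying lens up, 85 x 150 x 65 mm, origin at the centre of its underside
- whistle: Bystander: blue plastic whistle, 60 x 24 x 26 mm, origin under its middle
- dry_case: Bystander: round grey dry case with a ribbed twist cap, 97 mm diameter, 62 mm high, origin at the centre of its underside
There are look-alikes about, which are no part of the job. What is shaped like the cup_base but blue or red is not meant. Leave any yellow look-alike of the cup_straight alone.

How it is judged:
By the outcome, as a careful person would: the job done as asked, in the order asked, and still so for the second after the job is handed in, with the robot touching nothing.
It also fails if it takes over 72 s, if anything falls off the work surface, if the arm or the gripper's body presses on something with over 40 N, if the wrist force passes 120 N, or if a joint passes its speed limit or range.

### The arm

A 6-joint arm with a two-finger parallel gripper is mounted at the origin on the work surface. World frame = base frame: x ahead of the robot, y to its left, z up, the work surface at z = 0. Lengths are in m, angles in rad, forces in N, time in s.
With the tool pointing down it reaches from about 0.375 to 0.925 m from the base axis. Payload 5.7 kg.
Tool frame: the origin (TCP) lies at the very end of the fingers, on their centre line; the grasp point (between the pads) lies 19 mm behind it; y points along the fingers, x is the direction in which the jaws open and shut, and the axes are right-handed (so a half turn about y gives the same grasp; the last joint's range is limited). The gripper opens to 88 mm and grips with 3 to 60 N. Pads are 20 mm wide; open, the fingers measure 115 mm over their backs; the gripper's body (75 mm by 178 mm) begins 61 mm behind the grasp point.
Start: joints at [-1.331, 0.359, 1.51, -0, 1.272, -0.115], TCP at [0.208, -0.563, 0.223] pointing down, gripper open.
Joint ranges: [-2.97, 2.97], [-1.01, 2.36], [0.21, 2.38], [-0.96, 4.11], [0.2, 2.71], [-2.98, 2.98]. Speed limits (rad/s): [2.39, 2.39, 3.14, 3.14, 3.14, 3.14].

### API

Orientations are given as a 3x3 rotation matrix whose columns are the frame's x, y, z axes.
In Python, from workcell import arm, eyes, close_job gives the robot as it stands.
- The arm moves only by the tool drive_tool, never from a script. Its argument "targets" is one flat list of numbers, 4 for each row, row after row: the shift along the tool's x, y, z in units of 25 mm (1.0 is 25 mm), then the turn about the tool's y in units of 8 degrees (1.0 is 8 degrees). In form: [dx, dy, dz, spin, dx, dy, dz, spin, ...]. A call has 1 to 20 rows; each row is the pose to reach, as a shift and turn from the pose commanded when the call began, along the tool's axes at that moment; what a row does not reach only later rows make up. A row lasts 1/10 s, in which the tool goes at most 50 mm and 8.59 degrees, less where a joint would pass 70% of its speed; a pose out of reach is approached as far as the arm can. A call with a gripper value outside its range is refused whole. "grip" is the gripper command: -1 is fully open, 1 is shut, values between are in proportion, set as the call begins (left out, the last holds). The fingers move at their own pace and stop on an object; "squeeze" is the grip in N (left out, the last holds). Time passes only in rows, so rows that repeat a pose let the fingers close. It gives the time, the measured TCP pose, the force and the opening at its end, in the units of the state.
- arm.observe(): the state, without advancing time (a new reading comes with each control period).
- eyes.read_camera(name): name is "side" or "top"; returns a dict with "pixels" (480x640x3 uint8, red, green, blue), "z_map" (480x640 float32, m along the optical axis (not along the pixel's ray), 0 where there is no reading), "fx", "fy", "cx", "cy" (pixels), "position" and "orientation" of the camera in the world. Camera axes: x right, y up, looking along -z (the intrinsics and any distortion apply to the point x, -y, -z); pixel columns grow to the right and rows downward; lengths in m; the calibration is good to about 2 mm. A picture is of the moment at which its call begins.
- close_job(): hands the job in, once; it reports no verdict.
The state is a dict: "time_s": time; "q": joint angles; "joint_velocities": joint speeds; "tau": joint torques, N m; "tool_pos": TCP position; "orientation": TCP orientation; "wrist_force": force on the tool from outside, world axes, zero at the start; "torque": the same for the moment, N m; "gripper_width": opening from 0.0 (shut) to 1.0 (fully open).
Only numpy, scipy, OpenCV 4.12 (cv2) and the standard library are available. Lean on these libraries where they do the work, as an engineer would, in place of code of your own. Each camera call takes 0.05 s, during which the arm holds its last target.

## Working session

There is one attempt and no reset: what is moved stays moved. The work goes in short steps, Python scripts to look and compute and a tool call to move; the robot and the scene stay as the last step left them, time stands still between calls to the robot, and variables do not carry over. Pictures are saved under pics/ and viewed, and the job is handed in when it is done.

Besides the shell and the picture viewer there is one more tool, called after "Emit:" as name(argument=value, ...) on one line, values as JSON. drive_tool: Moves the arm, as the interface text tells. Its arguments: {"type":"object","properties":{"targets":{"type":"array","items":{"type":"number"}},"grip":{"type":"number"},"squeeze":{"type":"number"}},"required":["targets"]}

```bash
ls; mkdir -p pics; cat > h.py <<'E'
import numpy as np, cv2
from workcell import arm, eyes, close_job
def cam(n): 
    d=eyes.read_camera(n); return d
def save(d,f): cv2.imwrite('pics/'+f,cv2.cvtColor(d['pixels'],cv2.COLOR_RGB2BGR))
def cloud(d):
    v,u=np.mgrid[0:480,0:640]; z=d['z_map']
    p=np.stack([(u-d['cx'])/d['fx']*z,-(v-d['cy'])/d['fy']*z,-z],-1)
    w=p@np.array(d['orientation']).T+np.array(d['position']); w[z==0]=np.nan
    return w
def proj(d,P):
    c=(np.array(P)-d['position'])@np.array(d['orientation']); return d['cx']+d['fx']*c[...,0]/-c[...,2], d['cy']-d['fy']*c[...,1]/-c[...,2]
E
python3 - <<'E'
from h import *
for n in('top','side'):
    d=cam(n); save(d,n+'0.png'); np.save(n+'0.npy',d,allow_pickle=True)
    print(n,{k:v for k,v in d.items() if k not in('pixels','z_map')},(d['z_map']>0).mean())
s=arm.observe();print(s)
E
```

```text
pics
top {'fx': 600.415485852345, 'fy': 600.415485852345, 'cx': 315.4153133503325, 'cy': 246.4060035359511, 'position': array([ 4.56453026e-01, -1.03495557e-03,  1.26776320e+00]), 'orientation': array([[-0.01555733,  0.9941066 , -0.1072848 ],
       [-0.99987294, -0.01509451,  0.0051247 ],
       [ 0.00347509,  0.10735089,  0.99421512]])} 0.996025390625
side {'fx': 511.2316226564658, 'fy': 511.2316226564658, 'cx': 316.2467991888509, 'cy': 235.7665159021455, 'position': array([-0.0118209 ,  0.66160779,  0.68203865]), 'orientation': array([[-0.75127195,  0.37871164, -0.54052563],
       [-0.65989276, -0.41676639,  0.62517783],
       [ 0.01148921,  0.82636752,  0.56301397]])} 0.9960416666666667
{'time_s': 0.1, 'q': array([-1.33107639e+00,  3.59428192e-01,  1.51129934e+00,  1.12743120e-05,
        1.27250456e+00, -1.15106273e-01]), 'joint_velocities': array([-0.00077055,  0.0001958 , -0.00183202, -0.00045859, -0.00084815,
       -0.00010879]), 'tau': array([-5.32631911e-04, -5.16359246e+01, -2.71407562e+01,  6.75147073e-02,
        2.77341373e-02, -1.63446805e-05]), 'tool_pos': array([ 0.20830355, -0.56202911,  0.22190596]), 'orientation': array([[ 3.47423986e-01, -3.78784603e-04,  9.37708073e-01],
       [-9.37706738e-01,  1.59511678e-03,  3.47424135e-01],
       [-1.62735279e-03, -9.99998656e-01,  1.98992954e-04]]), 'wrist_force': array([-1.31179545,  0.65674209, -0.34494896]), 'torque': array([-0.01786395,  0.01349346, -0.00286935]), 'gripper_width': 1.0028332282566317}
```

View pics/top0.png

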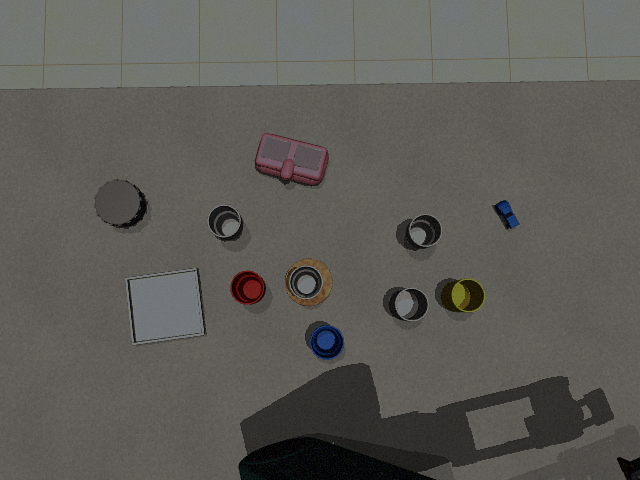

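View pics/side0.png

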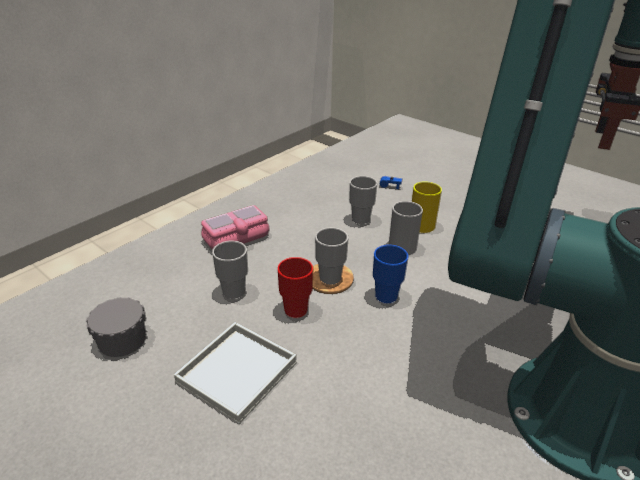

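The top view shows stepped cups at about (226,222) and (424,231), and the base cup on its coaster at (305,282). The straight cup is at (409,304), next to the yellow one at (467,295), and the tray is at (165,306). Red (248,288) and blue (326,341) stand close to the base. The side view agrees, with the straight profile at (405,228).

```bash
cat >> h.py <<'E'
from scipy.optimize import least_squares
def circ(xy):
    r=least_squares(lambda p:np.hypot(xy[:,0]-p[0],xy[:,1]-p[1])-p[2],[*xy.mean(0),.033],loss='soft_l1',f_scale=.001)
    return r.x,np.sqrt(np.mean(r.fun**2)) if 0 else np.median(abs(np.hypot(xy[:,0]-r.x[0],xy[:,1]-r.x[1])-r.x[2]))
def rim(w,u,v,r=30,band=.005):
    s=w[max(v-r,0):v+r,max(u-r,0):u+r].reshape(-1,3); s=s[~np.isnan(s[:,0])]
    return s
E
python3 - <<'E'
from h import *
d={n:np.load(n+'0.npy',allow_pickle=True).item() for n in('top','side')}
W={n:cloud(d[n]) for n in d}
px={'a':(226,222),'b':(424,231),'st':(409,304),'base':(305,282),'red':(248,288),'blue':(326,341),'yel':(467,295)}
for k,(u,v) in px.items():
    s=rim(W['top'],u,v,22); zt=np.percentile(s[:,2],98)
    p=s[s[:,2]>zt-.006]; c,e=circ(p[:,:2])
    q=W['side'].reshape(-1,3); q=q[~np.isnan(q[:,0])]; q=q[np.hypot(q[:,0]-c[0],q[:,1]-c[1])<.045]
    zs=np.percentile(q[:,2],98); q=q[q[:,2]>zs-.006]; cs,es=circ(q[:,:2])
    print(k,c.round(4),'z',zt.round(4),len(p),e.round(4),'| side',cs.round(4),zs.round(4),len(q),es.round(4))
w=W['top']; print('table z',np.nanmedian(w[380:400,100:200,2]),np.nanmedian(w[240:260,340:380,2]))
# tray: bright white contour
im=d['top']['pixels']; g=im.min(2); m=((g>130)).astype(np.uint8); m[:240]=0; m[:,230:]=0
cs,_=cv2.findContours(m,0,2); c=max(cs,key=cv2.contourArea); r=cv2.minAreaRect(c);print(r)
b=cv2.boxPoints(r)
P=np.array([w[int(round(y*.9+r[0][1]*.1)),int(round(x*.9+r[0][0]*.1))] for x,y in b]);print(P.round(4),P.mean(0))
def ray(d,u,v,z):
    D=np.array(d['orientation'])@np.array([(u-d['cx'])/d['fx'],-(v-d['cy'])/d['fy'],-1]);p=np.array(d['position']);return p+D*(z-p[2])/D[2]
B=np.array([ray(d['top'],x,y,.022) for x,y in b]);print(B.round(4),B.mean(0),np.linalg.norm(np.diff(B,axis=0),axis=1))
for k,(u,v) in {'case':(120,203),'mask':(291,160),'whistle':(507,214)}.items(): print(k,w[v,u].round(3))
E
```

```text
a [0.6351 0.1715 0.0312] z 0.1069 174 0.0008 | side [0.6322 0.1705 0.0312] 0.1061 248 0.0009
b [ 0.611  -0.2218  0.0312] z 0.1074 176 0.0008 | side [ 0.6083 -0.2231  0.0313] 0.1063 154 0.0011
st [ 0.4674 -0.1902  0.0312] z 0.1076 166 0.0008 | side [ 0.4649 -0.1914  0.0313] 0.1064 188 0.0012
base [0.5129 0.0132 0.0312] z 0.1147 167 0.0008 | side [0.5101 0.0119 0.0314] 0.114 232 0.0009
red [0.5046 0.1265 0.0312] z 0.1077 162 0.0007 | side [0.5019 0.1254 0.0313] 0.106 269 0.0009
blue [ 0.3975 -0.0255  0.0312] z 0.1074 169 0.0008 | side [ 0.3946 -0.0267  0.0311] 0.1064 242 0.0009
yel [ 0.483  -0.2995  0.0312] z 0.1072 186 0.0008 | side [ 0.4802 -0.3012  0.0313] 0.1065 161 0.001
table z 0.0006599631771341263 0.0009745124885147671Traceback (most recent call last):
  File "<stdin>", line 14, in <module>
ValueError: max() iterable argument is empty
```

```bash
python3 - <<'E'
from h import *
d={n:np.load(n+'0.npy',allow_pickle=True).item() for n in('top','side')}
w=cloud(d['top']);im=d['top']['pixels']
for n,reg in(('top',(230,360,100,230)),('side',(310,430,160,310))):
    w=cloud(d[n]); a,b,c,e=reg; s=w[a:b,c:e].reshape(-1,3); s=s[(s[:,2]>.015)&(s[:,2]<.03)]
    r=cv2.minAreaRect(s[:,:2].astype(np.float32)); print(n,r,len(s), np.percentile(s[:,2],[5,50,95]))
w=cloud(d['top'])
print('floor',w[306,165])
for k,(u,v) in {'case':(120,203),'mask':(291,160),'whistle':(507,214)}.items(): print(k,w[v,u].round(3))
E
```

```text
top ((0.5114548802375793, 0.2795465886592865), (0.21131440997123718, 0.21599164605140686), 6.89703893661499) 778 [0.0165732  0.02177696 0.02641392]
side ((0.47609445452690125, 0.2540324926376343), (0.1421421766281128, 0.254508912563324), 7.1878180503845215) 1480 [0.01580094 0.02139201 0.02429854]
floor [0.4721581  0.30881078 0.00541203]
case [0.682 0.389 0.061]
mask [0.765 0.04  0.063]
whistle [ 0.652 -0.409  0.028]
```

```bash
python3 - <<'E'
from h import *
d={n:np.load(n+'0.npy',allow_pickle=True).item() for n in('top','side')}
for n in d:
    s=cloud(d[n]).reshape(-1,3); s=s[(s[:,2]>.012)&(s[:,2]<.03)&(abs(s[:,0]-.472)<.1)&(abs(s[:,1]-.309)<.1)]
    r=cv2.minAreaRect(s[:,:2].astype(np.float32)); print(n,r,len(s))
E
```

```text
top ((0.4725506901741028, 0.30700063705444336), (0.14031513035297394, 0.15276186168193817), 7.204420566558838) 851
side ((0.46964526176452637, 0.3047533631324768), (0.14224649965763092, 0.15225057303905487), 7.1878180503845215) 1723
```

Emit:
drive_tool(targets=[-1,0,1.5,-1,-2,0,3,-2,-3.2,0,4.6,-3,-4.4,0,6.3,-4,-5.6,0,8,-5,-6.8,0.2,9.7,-6,-8,0.4,11.5,-7,-9.2,0.6,13.2,-8,-10,0.8,14.4,-8.7,-10.34,0.8,14.83,-8.71,-10.34,0.8,14.83,-8.71,-10.34,0.8,14.83,-8.71,-10.34,0.8,14.83,-8.71,-10.34,0.8,14.83,-8.71], grip=-1, squeeze=20)

```text
time_s: 1.5
tool_pos: [0.4657, -0.1929, 0.2028]
orientation: [[1.0, 0.0, 0.002], [-0.002, -0.0, 1.0], [0.0, -1.0, -0.0]]
wrist_force: [-0.2, 1.0, 0.0]
gripper_width: 0.995
```

```bash
python3 - <<'E'
from h import *
out=[]
for n in('top','side'):
    d=cam(n); np.save(n+'1.npy',d,allow_pickle=True)
    im=cv2.cvtColor(d['pixels'],cv2.COLOR_RGB2BGR)
    p=np.array(arm.observe()['tool_pos']); u,v=map(int,proj(d,p)); print(n,u,v)
    c=im[max(v-100,0):v+100,u-130:u+130]; cv2.circle(c,(130,min(v,100)),2,(0,255,0),-1); out.append(cv2.resize(c[:200],(390,300)))
cv2.imwrite('pics/z1.png',np.hstack(out))
E
```

```text
top 421 304
side 412 167
```

View pics/z1.png

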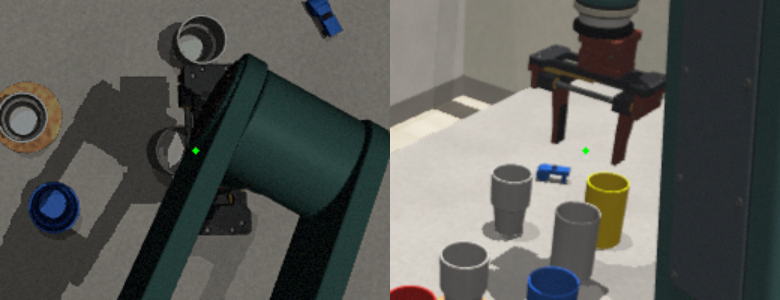

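The side view shows the fingertip midpoint within about 3 px of the projected TCP, above the straight cup. I'll descend and grasp.

Emit:
drive_tool(targets=[0,1.2,0.08,0,0,2.4,0.08,0,0,3.6,0.08,0,0,4.6,0.08,0,0,5.2,0.08,0,0,5.4,0.08,0,0,5.4,0.08,0,0,5.4,0.08,0])

```text
time_s: 2.4
tool_pos: [0.4668, -0.19, 0.0684]
orientation: [[1.0, 0.001, 0.0], [-0.0, -0.001, 1.0], [0.001, -1.0, -0.001]]
wrist_force: [0.4, 1.1, -0.3]
gripper_width: 1.0
```

Emit:
drive_tool(targets=[0,0,0,0,0,0,0,0,0,0,0,0,0,0,0,0,0,0,0,0,0,0,0,0,0,0,0,0,0,0,0,0], grip=1, squeeze=20)

```text
time_s: 3.2
tool_pos: [0.4666, -0.1896, 0.0682]
orientation: [[1.0, 0.001, -0.0], [0.0, -0.0, 1.0], [0.001, -1.0, -0.0]]
wrist_force: [-1.9, -0.1, 5.4]
gripper_width: 0.753
```

Emit:
drive_tool(targets=[0,-0.5,0,0,0,-1.5,0,0,0,-2.7,0,0,0,-3.9,0,0,0,-5,0,0,0,-5.8,0,0,0,-6,0,0])

```text
time_s: 3.9
tool_pos: [0.4673, -0.1899, 0.2196]
orientation: [[1.0, 0.003, -0.0], [0.0, -0.002, 1.0], [0.003, -1.0, -0.002]]
wrist_force: [1.3, -0.3, -2.6]
gripper_width: 0.758
```

Emit:
drive_tool(targets=[0,0,0.5,0,0,0,1.5,0,0,0,3,0,0,0,4.5,0,0,0,6,0,0,0,7.5,0,0,0,9,0,0,0,10.5,0,0.05,0,12,0,0.1,0,13.5,0,0.1,0,15,0,0.15,0,16.5,0,0.15,0,18,0,0.18,0,19,0,0.18,0,19.6,0,0.18,0,19.83,0,0.18,0,19.83,0,0.18,0,19.83,0,0.18,0,19.83,0])

```text
time_s: 5.8
tool_pos: [0.4707, 0.3052, 0.2176]
orientation: [[1.0, -0.0, 0.001], [-0.001, -0.0, 1.0], [-0.0, -1.0, -0.0]]
wrist_force: [0.2, -1.1, -2.7]
gripper_width: 0.759
```

Emit:
drive_tool(targets=[0,0.8,0,0,0,1.8,0,0,0,3,0,0,0,4,0,0,0,4.8,0,0,0,5.2,0,0,0,5.4,0,0,0,5.5,0,0,0,5.6,0,0,0,5.65,0,0,0,5.7,0,0,0,5.7,0,0,0,5.7,0,0])

```text
time_s: 7.1
tool_pos: [0.4708, 0.3065, 0.0754]
orientation: [[1.0, 0.0, -0.0], [0.0, 0.0, 1.0], [0.0, -1.0, 0.0]]
wrist_force: [-0.7, 0.3, -2.0]
gripper_width: 0.758
```

Emit:
drive_tool(targets=[0,0.04,0,0,0,0.08,0,0,0,0.1,0,0,0,0.1,0,0,0,0.1,0,0])

```text
time_s: 7.6
tool_pos: [0.4708, 0.3065, 0.0732]
orientation: [[1.0, 0.0, -0.0], [0.0, 0.0, 1.0], [0.0, -1.0, 0.0]]
wrist_force: [-1.9, -1.3, 6.3]
gripper_width: 0.756
```

Emit:
drive_tool(targets=[0,0,0,0,0,0,0,0,0,0,0,0,0,0,0,0,0,0,0,0,0,0,0,0], grip=-1)

```text
time_s: 8.2
tool_pos: [0.4707, 0.3063, 0.0726]
orientation: [[1.0, -0.0, -0.0], [0.0, 0.0, 1.0], [-0.0, -1.0, 0.0]]
wrist_force: [0.8, -0.1, -0.4]
gripper_width: 0.996
```

Emit:
drive_tool(targets=[0,-0.5,0,0,0,-1.5,0,0,0,-2.7,0,0,0,-3.9,0,0,0,-4.6,0,0,0,-5,0,0,0,-5,0,0])

```text
time_s: 8.9
tool_pos: [0.4716, 0.3068, 0.1996]
orientation: [[1.0, 0.003, -0.0], [0.0, 0.002, 1.0], [0.003, -1.0, 0.002]]
wrist_force: [-0.3, -0.9, 0.3]
gripper_width: 0.998
```

Emit:
drive_tool(targets=[0.8,0,-0.7,0,1.8,0,-1.5,0,3,0,-2.5,0,4.2,0,-3.5,0,5.4,0,-4.5,0,6.2,0,-5.1,0,6.5,0,-5.4,0,6.5,0,-5.4,0,6.5,0,-5.4,0,6.5,0,-5.4,0])

```text
time_s: 9.9
tool_pos: [0.6318, 0.1724, 0.1974]
orientation: [[1.0, -0.001, -0.001], [0.001, 0.0, 1.0], [-0.001, -1.0, 0.0]]
wrist_force: [-0.7, -0.0, 0.5]
gripper_width: 0.996
```

```bash
python3 - <<'E'
from h import *
for n in('top','side'):
    d=cam(n); save(d,n+'2.png'); np.save(n+'2.npy',d,allow_pickle=True)
    W=cloud(d)
    if n=='top': print(W[306-20:306,140:190,2].max(), W[250:330,130:230,2].max())
    q=W.reshape(-1,3); q=q[(np.hypot(q[:,0]-.471,q[:,1]-.306)<.05)&(q[:,2]>.1)]; print(n,len(q))
    if len(q)>20: print(circ(q[:,:2]),np.percentile(q[:,2],98))
E
```

```text
nan nan
top 75
(array([0.47289142, 0.30374953, 0.02979533]), np.float64(0.0009174973800407382)) 0.11578819727801115
side 548
(array([0.46821922, 0.3042164 , 0.03125427]), np.float64(0.0007148809606237153)) 0.11228678705728022
```

View pics/side2.png

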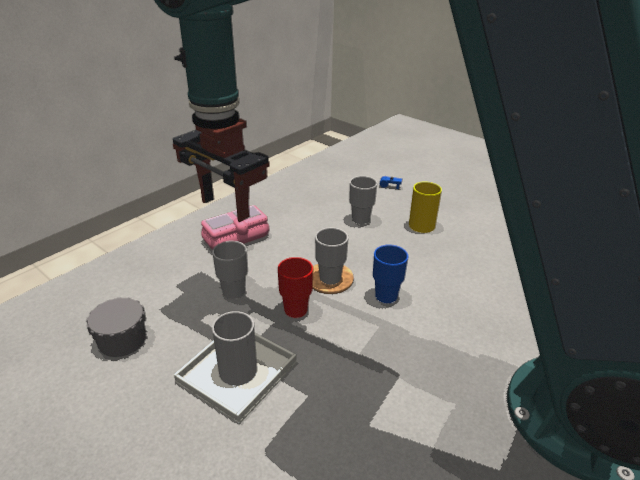

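The side view shows the straight cup upright in the tray at (235,348), and the gripper is over the left stepped cup. I'll descend on it.

Emit:
drive_tool(targets=[0.1,1.2,-0.05,0,0.1,2.4,-0.05,0,0.1,3.6,-0.05,0,0.1,4.5,-0.05,0,0.1,5,-0.05,0,0.1,5.2,-0.05,0,0.1,5.2,-0.05,0,0.1,5.2,-0.05,0])

```text
time_s: 10.8
tool_pos: [0.6366, 0.1704, 0.0689]
orientation: [[1.0, 0.002, -0.0], [0.0, 0.0, 1.0], [0.002, -1.0, 0.0]]
wrist_force: [0.6, 1.0, 0.9]
gripper_width: 0.998
```

Emit:
drive_tool(targets=[0,0,0,0,0,0,0,0,0,0,0,0,0,0,0,0,0,0,0,0,0,0,0,0,0,0,0,0,0,0,0,0], grip=1, squeeze=20)

```text
time_s: 11.6
tool_pos: [0.6359, 0.1702, 0.0683]
orientation: [[1.0, 0.0, -0.0], [0.0, 0.0, 1.0], [0.0, -1.0, 0.0]]
wrist_force: [-2.2, -0.1, 5.7]
gripper_width: 0.747
```

Emit:
drive_tool(targets=[0,-0.5,0,0,0,-1.5,0,0,0,-2.7,0,0,0,-3.9,0,0,0,-5,0,0,0,-5.8,0,0,0,-6,0,0,0,-6,0,0])

```text
time_s: 12.4
tool_pos: [0.636, 0.1702, 0.2184]
orientation: [[1.0, 0.001, -0.0], [0.0, 0.0, 1.0], [0.001, -1.0, 0.0]]
wrist_force: [-0.2, 0.9, -3.1]
gripper_width: 0.749
```

Emit:
drive_tool(targets=[-0.5,0,-0.6,0,-1.2,0,-1.5,0,-2,0,-2.6,0,-3,0,-3.8,0,-3.9,0,-5,0,-4.6,0,-5.8,0,-4.9,0,-6.2,0,-4.93,0,-6.31,0,-4.93,0,-6.31,0,-4.93,0,-6.31,0,-4.93,0,-6.31,0])

```text
time_s: 13.5
tool_pos: [0.5133, 0.0131, 0.2176]
orientation: [[1.0, 0.0, -0.001], [0.001, 0.0, 1.0], [0.0, -1.0, 0.0]]
wrist_force: [0.9, -0.6, -1.8]
gripper_width: 0.748
```

```bash
python3 - <<'E'
from h import *
print(arm.observe()['tool_pos'])
for n in('side','top'):
    d=cam(n); save(d,n+'3.png'); np.save(n+'3.npy',d,allow_pickle=True)
    q=cloud(d).reshape(-1,3); q=q[(np.hypot(q[:,0]-.5115,q[:,1]-.0125)<.045)]
    for lo,hi in((.108,.118),(.06,.1),(.15,.19),(.21,.23),(.248,.262)):
        s=q[(q[:,2]>lo)&(q[:,2]<hi)]; print(n,lo,len(s),circ(s[:,:2]) if len(s)>30 else '')
E
```

```text
[0.51330549 0.01310703 0.21755102]
side 0.108 232 (array([0.51010931, 0.01181454, 0.03131155]), np.float64(0.0008638424249086847))
side 0.06 734 (array([0.51013912, 0.01195847, 0.03087435]), np.float64(0.000916079720107172))
side 0.15 405 (array([0.51142642, 0.01250384, 0.02418813]), np.float64(0.0010908948457977775))
side 0.21 379 (array([0.51122928, 0.01260795, 0.03192283]), np.float64(0.0010778668253178941))
side 0.248 388 (array([0.51000719, 0.01262327, 0.03294266]), np.float64(0.0024669756922456685))
top 0.108 0 
top 0.06 0 
top 0.15 0 
top 0.21 0 
top 0.248 0
```

View pics/side3.png

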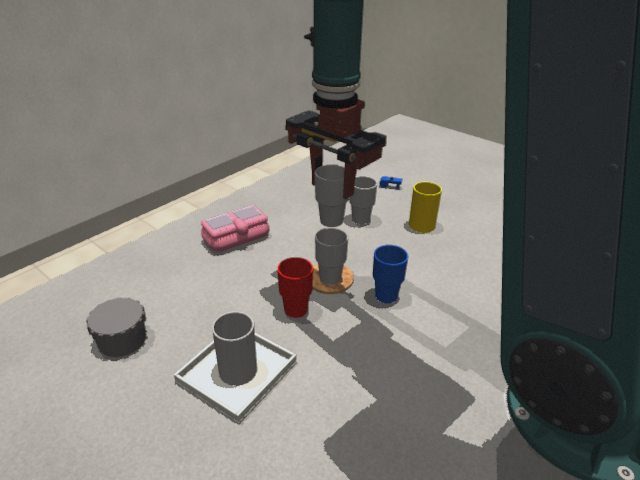

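The held cup at (331,195) is centred over the base at (331,258), and the depth fits put it about 1 mm off in x and y. I'll correct that and lower.

Emit:
drive_tool(targets=[-0.04,0.3,-0.03,0,-0.04,0.7,-0.03,0,-0.04,1.1,-0.03,0,-0.04,1.5,-0.03,0,-0.04,1.9,-0.03,0,-0.04,2.3,-0.03,0,-0.04,2.6,-0.03,0,-0.04,2.9,-0.03,0,-0.04,3.1,-0.03,0,-0.04,3.2,-0.03,0,-0.04,3.25,-0.03,0,-0.04,3.3,-0.03,0,-0.04,3.3,-0.03,0,-0.04,3.3,-0.03,0])

```text
time_s: 15.0
tool_pos: [0.5117, 0.0116, 0.1354]
orientation: [[1.0, 0.0, -0.0], [0.0, 0.0, 1.0], [0.0, -1.0, 0.0]]
wrist_force: [-0.0, 0.3, -1.6]
gripper_width: 0.751
```

Emit:
drive_tool(targets=[0.02,0.04,0.02,0,0.02,0.08,0.02,0,0.02,0.12,0.02,0,0.02,0.15,0.02,0,0.02,0.15,0.02,0,0.02,0.15,0.02,0])

```text
time_s: 15.6
tool_pos: [0.512, 0.0121, 0.1314]
orientation: [[1.0, -0.0, -0.0], [0.0, 0.0, 1.0], [-0.0, -1.0, 0.0]]
wrist_force: [0.4, -0.1, -1.9]
gripper_width: 0.749
```

Emit:
drive_tool(targets=[0,0.02,0,0,0,0.04,0,0,0,0.06,0,0,0,0.07,0,0,0,0.07,0,0])

```text
time_s: 16.1
tool_pos: [0.5127, 0.0119, 0.1308]
orientation: [[1.0, 0.002, -0.0], [0.0, -0.0, 1.0], [0.002, -1.0, -0.0]]
wrist_force: [-1.9, -1.3, 8.6]
gripper_width: 0.75
```

Seated contact, at the expected height of 0.131. I'll release, retreat and check.

Emit:
drive_tool(targets=[0,0,0,0,0,0,0,0,0,0,0,0,0,0,0,0,0,0,0,0,0,0,0,0], grip=-1)

```text
time_s: 16.7
tool_pos: [0.5119, 0.0121, 0.1296]
orientation: [[1.0, -0.0, -0.0], [0.0, 0.0, 1.0], [-0.0, -1.0, 0.0]]
wrist_force: [-0.5, -0.3, 0.9]
gripper_width: 1.0
```

Emit:
drive_tool(targets=[0,-0.5,0,0,0,-1.5,0,0,0,-2.7,0,0,0,-3.6,0,0,0,-4,0,0,0,-4,0,0])

```text
time_s: 17.3
tool_pos: [0.5131, 0.012, 0.2315]
orientation: [[1.0, 0.004, -0.0], [0.0, -0.0, 1.0], [0.004, -1.0, -0.0]]
wrist_force: [-0.2, -0.9, 0.0]
gripper_width: 0.999
```

Emit:
drive_tool(targets=[0.4,0,-0.9,0,0.9,0,-2,0,1.4,0,-3.2,0,2,0,-4.8,0,2.6,0,-6.2,0,3.2,0,-7.8,0,3.7,0,-8.8,0,3.92,0,-9.3,0,3.92,0,-9.37,0,3.92,0,-9.37,0,3.92,0,-9.37,0])

```text
time_s: 18.4
tool_pos: [0.6092, -0.2205, 0.2294]
orientation: [[1.0, -0.001, -0.001], [0.001, 0.001, 1.0], [-0.001, -1.0, 0.001]]
wrist_force: [-0.1, 0.3, 0.1]
gripper_width: 1.003
```

```bash
python3 - <<'E'
from h import *
print(arm.observe()['tool_pos'])
for n in('side','top'):
    d=cam(n); save(d,n+'4.png'); 
    q0=cloud(d).reshape(-1,3); q=q0[(np.hypot(q0[:,0]-.5115,q0[:,1]-.0125)<.045)]
    print(np.nanmax(q[:,2]))
    for lo,hi in((.06,.1),(.12,.16),(.161,.175)):
        s=q[(q[:,2]>lo)&(q[:,2]<hi)]; print(n,lo,len(s),circ(s[:,:2]) if len(s)>30 else '')
    if n=='side':
        q=q0[(np.hypot(q0[:,0]-.6097,q0[:,1]+.2225)<.045)&(q0[:,2]>.095)&(q0[:,2]<.112)]; print('b',circ(q[:,:2]))
E
```

```text
[ 0.60923632 -0.22047528  0.22935928]
0.17174305196254014
side 0.06 494 (array([0.51116954, 0.01065184, 0.03214046]), np.float64(0.0006766614885072818))
side 0.12 840 (array([0.51009369, 0.01187421, 0.03112332]), np.float64(0.0007877816085948564))
side 0.161 307 (array([0.51029042, 0.01201928, 0.03116713]), np.float64(0.0009020968584130505))
b (array([ 0.60861018, -0.22349255,  0.0314465 ]), np.float64(0.0011661811900146868))
0.176027238899914
top 0.06 446 (array([0.51366652, 0.01364002, 0.01675074]), np.float64(0.003966921408194272))
top 0.12 100 (array([0.51248463, 0.01305115, 0.02955416]), np.float64(0.00025741390214184534))
top 0.161 196 (array([0.5129425 , 0.01282578, 0.03110823]), np.float64(0.0007968197954300992))
```

View pics/side4.png

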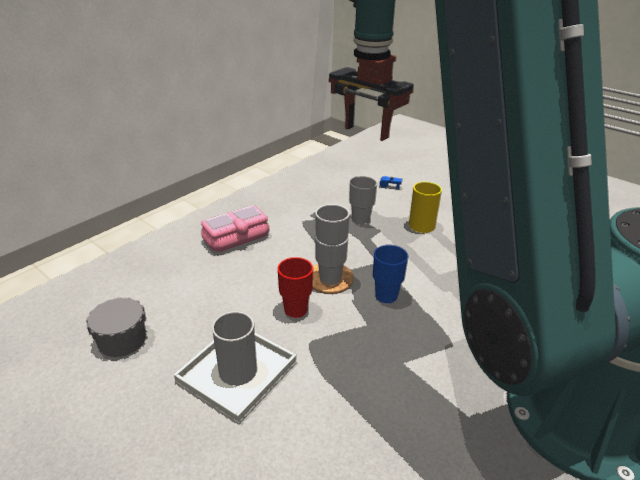

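The side view shows the first cup nested in the base at (331,245), with its rim at about 0.170 against 0.168 expected. The gripper is above the second cup at (362,200).

Emit:
drive_tool(targets=[0.06,1.2,-0.08,0,0.06,2.6,-0.08,0,0.06,4,-0.08,0,0.06,5.2,-0.08,0,0.06,6,-0.08,0,0.06,6.4,-0.08,0,0.06,6.45,-0.08,0,0.06,6.45,-0.08,0,0.06,6.45,-0.08,0])

```text
time_s: 19.4
tool_pos: [0.6126, -0.2244, 0.0699]
orientation: [[1.0, 0.002, -0.0], [0.0, -0.001, 1.0], [0.002, -1.0, -0.001]]
wrist_force: [-0.4, 0.7, -0.7]
gripper_width: 0.999
```

Emit:
drive_tool(targets=[0,0,0,0,0,0,0,0,0,0,0,0,0,0,0,0,0,0,0,0,0,0,0,0,0,0,0,0,0,0,0,0], grip=1, squeeze=20)

```text
time_s: 20.2
tool_pos: [0.6116, -0.2243, 0.0688]
orientation: [[1.0, 0.0, -0.0], [0.0, -0.0, 1.0], [0.0, -1.0, -0.0]]
wrist_force: [-1.7, 0.2, 5.2]
gripper_width: 0.748
```

Emit:
drive_tool(targets=[0,-0.5,0,0,0,-1.5,0,0,0,-2.7,0,0,0,-3.9,0,0,0,-5.2,0,0,0,-6.5,0,0,0,-7.4,0,0,0,-7.8,0,0,0,-8,0,0,0,-8,0,0])

```text
time_s: 21.2
tool_pos: [0.6113, -0.224, 0.2681]
orientation: [[1.0, -0.0, -0.0], [0.0, 0.0, 1.0], [-0.0, -1.0, 0.0]]
wrist_force: [0.5, -0.0, -1.9]
gripper_width: 0.751
```

Emit:
drive_tool(targets=[-0.2,0,0.5,0,-0.6,0,1.4,0,-1.1,0,2.6,0,-1.7,0,4,0,-2.3,0,5.4,0,-2.9,0,6.8,0,-3.4,0,8,0,-3.7,0,8.8,0,-3.9,0,9.3,0,-3.95,0,9.42,0,-3.95,0,9.42,0,-3.95,0,9.42,0,-3.95,0,9.42,0])

```text
time_s: 22.5
tool_pos: [0.5132, 0.0105, 0.2683]
orientation: [[1.0, 0.0, 0.001], [-0.001, -0.0, 1.0], [0.0, -1.0, -0.0]]
wrist_force: [0.3, 0.6, -1.8]
gripper_width: 0.75
```

```bash
python3 - <<'E'
from h import *
print(arm.observe()['tool_pos'])
d=cam('side'); save(d,'side5.png')
q=cloud(d).reshape(-1,3); q=q[(np.hypot(q[:,0]-.5115,q[:,1]-.0125)<.045)]
for lo,hi in((.12,.16),(.161,.175),(.2,.24),(.258,.28)):
    s=q[(q[:,2]>lo)&(q[:,2]<hi)]; print(lo,len(s),circ(s[:,:2]) if len(s)>30 else '')
E
```

```text
[0.51321992 0.01047589 0.2683052 ]
0.12 837 (array([0.51009644, 0.01200962, 0.0309554 ]), np.float64(0.0008286516835952912))
0.161 308 (array([0.51023452, 0.01183244, 0.03119437]), np.float64(0.000979899965718515))
0.2 439 (array([0.51152097, 0.0100564 , 0.02450484]), np.float64(0.0010875571164819624))
0.258 412 (array([0.51406969, 0.00177736, 0.03978919]), np.float64(0.0014300620472444993))
```

View pics/side5.png

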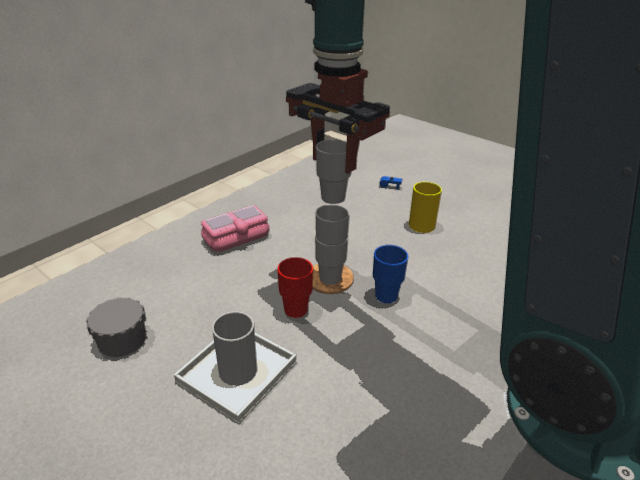

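The held cup at (333,170) is about 1.3 mm off in x and 1.9 mm in y from the stack axis. I'll correct while lowering.

Emit:
drive_tool(targets=[-0.04,0.2,0.07,0,-0.04,0.5,0.07,0,-0.04,0.9,0.07,0,-0.04,1.3,0.07,0,-0.04,1.7,0.07,0,-0.04,2.1,0.07,0,-0.04,2.4,0.07,0,-0.04,2.7,0.07,0,-0.04,2.9,0.07,0,-0.04,3,0.07,0,-0.04,3.05,0.07,0,-0.04,3.1,0.07,0,-0.04,3.1,0.07,0,-0.04,3.1,0.07,0])

```text
time_s: 23.95
tool_pos: [0.5119, 0.0131, 0.1911]
orientation: [[1.0, 0.0, -0.0], [0.0, 0.0, 1.0], [0.0, -1.0, 0.0]]
wrist_force: [0.9, -0.2, -1.2]
gripper_width: 0.749
```

Emit:
drive_tool(targets=[0,0.04,-0.02,0,0,0.08,-0.03,0,0,0.12,-0.03,0,0,0.15,-0.03,0,0,0.17,-0.03,0,0,0.17,-0.03,0,0,0.17,-0.03,0])

```text
time_s: 24.65
tool_pos: [0.5121, 0.0123, 0.1871]
orientation: [[1.0, 0.001, -0.0], [0.0, -0.0, 1.0], [0.001, -1.0, -0.0]]
wrist_force: [-0.3, 0.2, 4.3]
gripper_width: 0.748
```

Emit:
drive_tool(targets=[0,0.02,0,0,0,0.02,0,0,0,0.02,0,0])

```text
time_s: 24.95
tool_pos: [0.5124, 0.0122, 0.1869]
orientation: [[1.0, 0.001, -0.0], [0.0, -0.0, 1.0], [0.001, -1.0, -0.0]]
wrist_force: [-1.3, -1.3, 6.7]
gripper_width: 0.748
```

Emit:
drive_tool(targets=[0,0,0,0,0,0,0,0,0,0,0,0,0,0,0,0,0,0,0,0,0,0,0,0], grip=-1)

```text
time_s: 25.55
tool_pos: [0.5117, 0.0124, 0.1861]
orientation: [[1.0, -0.0, -0.0], [0.0, 0.0, 1.0], [-0.0, -1.0, 0.0]]
wrist_force: [0.0, 0.3, 1.0]
gripper_width: 0.999
```

Emit:
drive_tool(targets=[0,-0.5,0,0,0,-1.3,0,0,0,-2.3,0,0,0,-3.2,0,0,0,-3.8,0,0,0,-4,0,0,0,-4,0,0])

```text
time_s: 26.25
tool_pos: [0.5123, 0.0123, 0.2873]
orientation: [[1.0, 0.002, -0.0], [0.0, -0.0, 1.0], [0.002, -1.0, -0.0]]
wrist_force: [0.7, -0.2, -0.4]
gripper_width: 0.999
```

Emit:
drive_tool(targets=[0,0,-0.7,0,0,0,-1.8,0,0,0,-3.2,0,0,0,-4.8,0,0,0,-6.4,0,0,0,-8,0,0,0,-9.2,0,0,0,-9.8,0,0,0,-10,0,0,0,-10,0,0,0,-10,0])

```text
time_s: 27.35
tool_pos: [0.5117, -0.2362, 0.2859]
orientation: [[1.0, -0.0, -0.001], [0.001, 0.001, 1.0], [-0.0, -1.0, 0.001]]
wrist_force: [1.2, 0.7, 0.5]
gripper_width: 1.003
```

```bash
python3 - <<'E'
from h import *
for n in('side','top'):
    d=cam(n); save(d,n+'6.png')
    q0=cloud(d).reshape(-1,3); q=q0[(np.hypot(q0[:,0]-.5115,q0[:,1]-.0125)<.045)]
    print(n,'stack top',np.nanpercentile(q[:,2],99.5))
    for lo,hi in((.07,.105),(.125,.16),(.18,.215),(.217,.23)):
        s=q[(q[:,2]>lo)&(q[:,2]<hi)]; print(lo,len(s),circ(s[:,:2]) if len(s)>30 else '')
    s=q0[(np.hypot(q0[:,0]-.471,q0[:,1]-.306)<.05)&(q0[:,2]>.104)]; print('straight',circ(s[:,:2]),np.percentile(s[:,2],98))
E
```

```text
side stack top 0.22540757468864556
0.07 454 (array([0.51082049, 0.01099155, 0.03204424]), np.float64(0.0006884183436564641))
0.125 493 (array([0.51102434, 0.0108734 , 0.0321767 ]), np.float64(0.0007237466059569694))
0.18 801 (array([0.51063766, 0.01181121, 0.03110054]), np.float64(0.0007661195696923272))
0.217 309 (array([0.51086454, 0.01156068, 0.03110378]), np.float64(0.0009676441620091909))
straight (array([0.46837554, 0.30393053, 0.03124977]), np.float64(0.0007153852368227652)) 0.11253843037725837
top stack top 0.22751170034096047
0.07 1 
0.125 300 (array([0.51383113, 0.01338266, 0.01968203]), np.float64(0.0026813770763705214))
0.18 111 (array([0.51247232, 0.01294895, 0.02992521]), np.float64(0.00039104737708066384))
0.217 218 (array([0.51354266, 0.01249   , 0.0311261 ]), np.float64(0.0008045691676086854))
straight (array([0.47125063, 0.30449077, 0.03126731]), np.float64(0.0008332322448188108)) 0.11433185442656726
```

View pics/side6.png

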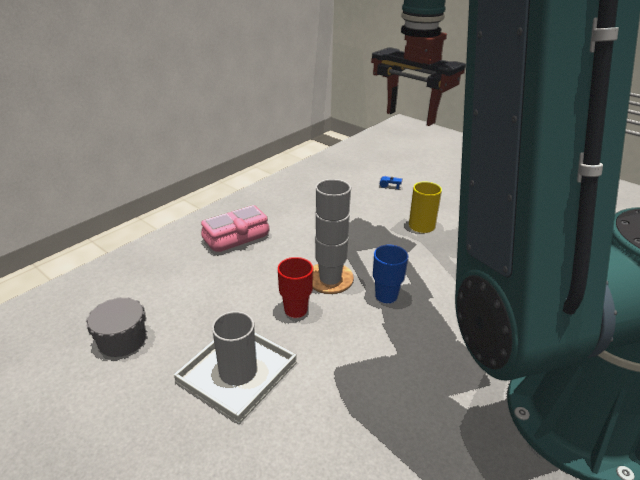

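View pics/top6.png

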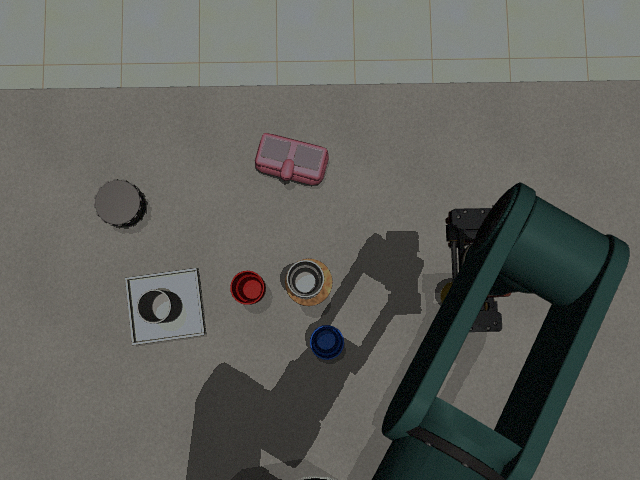

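The side view shows the three cups in one straight stack at (332,235) on the coaster, and the straight cup upright in the tray at (235,348). In both views the mask, whistle, dry case and look-alikes appear where they were.

```bash
python3 -c "
from h import *
print(close_job())"
```

```text
the job is handed in; nothing more can be done
None
```

The job is done and handed in at about 27.5 s of the 72 s allowed. The straight steel cup stands upright in the white tray, and both loose stepped cups are nested in cup_base on the coaster. Every cup was lowered to contact before release, with no more than about 9 N at the wrist in the readings at the end of each move.

- **Stack:** the top rim reads 0.225 m from the side camera and 0.227 m from the top camera, against 0.223 m expected. Both cameras also read the loose cups' rims high at the start (1 mm side, 2–3 mm top), so I take it as fully seated. The side-camera circle fits for the three cups agree within about 1 mm, so the stack is straight.
- **Straight cup:** it is within about 3 mm of the tray centre, with its rim about 2–4 mm above the expected height.
- **Bystanders:** the mask, whistle and dry case look unmoved in the side view. In the last top view the arm hides the whistle. I compared these by eye and did not re-measure them.
- **Disagreement:** the two cameras differed by a constant 3 mm or so. I allowed for it by lining each held cup up with the stack in the same side view.

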